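# Cedar in, glass on: closing a specimen box

## Robot

A 6-joint arm with a two-finger parallel gripper is mounted at the origin on the work surface. World frame = base frame: x ahead of the robot, y to its left, z up, the work surface at z = 0. Lengths are in m, angles in rad, forces in N, time in s.
With the tool pointing down it reaches from about 0.275 to 0.875 m from the base axis. Payload 12.5 kg.
Tool frame: the origin (TCP) lies on the centre line of the jaws, within the pads' length; the fingertips stand robot.tip_extent ahead of it and the grasp point (between the pads) lies 2 mm behind it (robot.tip_extent is the distance from the TCP to the fingertips, in m); y points along the fingers, z is the direction in which the jaws open and shut, and the axes are right-handed (so a half turn about y gives the same grasp; the last joint's range is limited). The gripper opens to 85 mm and grips with 20 to 120 N. Pads are 22 mm wide; open, the fingers measure 114 mm over their backs; the gripper's body (76 mm by 85 mm) begins 54 mm behind the grasp point. The pads swing forward as they close: fully open they stand 13 mm farther back than shut.
Start: joints at [1.216, 0.351, 1.652, -0, 1.139, -0.085], TCP at [0.147, 0.53, 0.248] pointing down, gripper open.
Joint ranges: [-2.75, 2.75], [-0.79, 2.1], [0.01, 2.65], [-1.57, 4.71], [0.07, 3.14], [-2.87, 2.87]. Speed limits (rad/s): [2.22, 2.22, 2.79, 3.14, 3.14, 3.14].

## Interface

Orientations are given as [roll, pitch, yaw] about the fixed x, y, z axes, in that order (R = Rz(yaw) Ry(pitch) Rx(roll)).
In Python, from plant import robot gives the robot as it stands.
- The arm moves only by the tool apply_moves, never from a script. Its argument "series" is a list of rows, each an object with "dr": the turn, a rotation vector about the tool's x, y, z in degrees, a list of three; "travel": the shift along the tool's x, y, z in cm, a list of three; "hand": the gripper's target within -1 to 1 (shut at 1, half-way at 0, fully open at -1). A call has 1 to 12 rows; each row is the pose to reach, as a shift and turn from the pose commanded when the call began, along the tool's axes at that moment; what a row does not reach only later rows make up. A row lasts 1/12 s, in which the tool goes at most 41.7 mm and 7.16 degrees, less where a joint would pass 70% of its speed; a pose out of reach is approached as far as the arm can. A call with a gripper value outside its range is refused whole. The fingers move at their own pace and stop on an object; "newtons" is the grip in N (left out, the last holds). Time passes only in rows, so rows that repeat a pose let the fingers close. It gives the time, the measured TCP pose, the force and the opening at its end, in the units of the state.
- robot.state(): the state, without advancing time (a new reading comes with each control period).
- robot.snapshot(name): name is "side" or "top" or "wrist"; returns the picture (420x560x3 uint8, blue, green, red); there is no depth.
- robot.calibration(name): a dict with "fx", "fy", "cx", "cy" (pixels), "D" ([k1, k2, p1, p2, k3] as OpenCV has them; the pictures are not rectified), "R" (3x3) and "t" (3): a world point X has camera coordinates R X + t; the wrist camera has in their place "T_tool_cam" (4x4, takes a point from camera to tool coordinates, whose origin is the TCP and whose axes are the tool frame's). Camera axes: x right, y down, z forward; pixel columns grow to the right and rows downward; lengths in m; the calibration is good to about 2 mm. A picture is of the moment at which its call begins: read the wrist's pose just before it. calibration takes no time and is no camera call.
- robot.finish_job(): hands the job in, once; it reports no verdict.
Trained networks look in the newest picture that a camera, given by its name, has taken for a name from the list of things; names that differ only in an ending like _2 or _b are one class to them, and where a whole thing is asked for, a point or a joint stands for the part that bears it (a point fixed in the world has none). Each returns a list of dicts, best first, with "confidence" (0 to 1); they miss things now and then, are a little off and sometimes report something else, mostly with a low value. They report only what shows in the picture. A call takes as long as a camera call.
- robot.spot_in(query, camera): "bbox" ([left, top, width, height] in pixels, round what is visible of it).
The state is a dict: "t": time; "q": joint angles; "qd": joint speeds; "joint_efforts": joint torques, N m; "tool_pos": TCP position; "tool_rot": TCP orientation; "contact_force": force on the tool from outside, world axes, zero at the start; "wrist_torque": the same for the moment, N m; "opening": finger opening in m.
Only numpy, scipy, OpenCV 4.12 (cv2) and the standard library are available. Lean on these libraries where they do the work, as an engineer would, in place of code of your own. Each camera call takes 0.05 s, during which the arm holds its last target. There are 200 camera calls.

## Task

A cedar moth-block has slipped down between the two slide boxes in the open drawer: draw it up out of the gap and put it on the cork floor of the walnut specimen box without touching the pinned beetle. Then close the box: slide the taped glass cover flat across the desk until its far end overhangs the front edge, above the drawer, far enough to be gripped, and lay it flat on the box between the two end lips, square and centred, without dropping it. Leave the drawer and the other things where they are.

Things in the scene. Friction and masses are not known exactly. Their poses are not given: they have to be found in the camera images.
- desk_edge (a point): Middle of the top of the desk's straight front edge (far from the robot), which is the line x = 0.570 along y. The desk is fixed: its zinc top is the plane z = 0 and 30 mm thick. Beyond the edge, lower down, the drawer stands open.
- drawer_floor (a point): A point on the plywood floor of the open oak drawer (height z = -0.115), 130 mm towards the robot from the inner face of the drawer front, midway between its side walls. The side walls are 532 mm apart, centre to centre, and rise 70 mm above the floor, the drawer front 72 mm. The drawer slides along x on stiff runners (about 12 N).
- cedar: Loose reddish cedar block, 40 mm long (its x) by 12 mm thick (its y) by 36 mm high (its z), 14 g. Origin: centre of its underside; axes turn with it. It starts on edge on the drawer floor in the 15 mm gap between the two slide boxes, long side along the gap, its top 12 mm standing above their lids.
- cedar_mid (a point): The middle of the cedar block, 18 mm above its underside.
- slide_a: Loose dark green lidded slide box with a paper label, 90 mm long (its x) by 62 mm (its y) by 24 mm high, 0.3 kg, flat on the drawer floor. Origin: centre of its underside. It stands on the -y side of the gap.
- slide_b: A second slide box of the same size, parallel to the first, on the +y side of the gap.
- box: Loose open walnut specimen box on the drawer floor, 0.3 kg, outside 110 mm long (its x, roughly along world x) by 62 mm wide (its y). Origin: centre of its underside. Inside it is 96 by 54 mm; its cork floor lies 8 mm above the underside. Long walls 4 mm thick, end walls 7 mm. The beetle fills part of the half at the box's +x; the half at -x is empty.
- box_rim (a point): Centre of the box's mouth at the height of the rim on which the glass lies, 50 mm above the box's underside and 42 mm above its cork. Each end wall carries a lip 2 mm thick and 3 mm high above the rim, along its outer edge; the lips are 106 mm apart inside. The long sides have no lip.
- beetle: Black beetle 25 mm long on a pin, fixed in the box on its centre line 26 mm from the middle towards the box's +x end. With its legs and feelers it spans 31 mm along x and 28 mm across; the pin ends 6 mm below the rim. Origin: foot of the pin on the cork.
- cover: Loose clear glass plate bound round its edges with black tape, 100 mm long (its x, roughly along world x) by 66 mm wide (its y) by 3 mm thick (its z), about 50 g. Origin: centre of its underside. It starts flat on the desk, 10 mm or more behind the front edge, where only its 3 mm edges stand above the zinc. On the box it overlaps the long sides by 2 mm and has 3 mm of play at each lip.
- cover_end (a point): Middle of the lower edge of the cover's far end (50 mm along its x from its centre), the end that goes over the desk's edge.
- dish: Bystander: pale jade-green ceramic dish with fluted edge, 72 mm across, 20 mm high, near the drawer front. Origin: centre of its underside.
- vial: Bystander: frosted glass vial with a cork, 24 mm across, 63 mm high, standing near the drawer front. Origin: centre of its underside.
- probe: Bystander: steel dissecting probe, 145 mm long along its x, 7 mm thick, lying near the drawer front.
- pin_block: Bystander: stepped wooden pinning block on the desk, 78 by 30 by 30 mm. Origin: centre of its underside.
- pin_jar: Bystander: glass jar of 48 mm diameter and 55 mm height on the desk. Origin: centre of its underside.

How it is judged:
By the outcome, as a careful person would: the job done as asked, in the order asked, and still so for the second after the job is handed in, with the robot touching nothing.
It also fails if it takes over 56 s, if anything falls off the work surface, if the arm or the gripper's body presses on something with over 40 N, if the wrist force passes 120 N, or if a joint passes its speed limit or range.

## Working session

There is one attempt and no reset: what is moved stays moved. The work goes in short steps, Python scripts to look and compute and a tool call to move; the robot and the scene stay as the last step left them, time stands still between calls to the robot, and variables do not carry over. Pictures are saved under pics/ and viewed, about 8 in all and at most 12, crops included, and the job is handed in when it is done.

Besides the shell and the picture viewer there is one more tool, called after "Call:" by a JSON object that holds its "fn" and its "kwargs". apply_moves: Moves the arm, as the interface text tells. Its arguments: {"type":"object","properties":{"series":{"type":"array"},"newtons":{"type":"number"}},"required":["series"]}

```bash
mkdir -p pics; ls; cat > h.py <<'E'
import numpy as np,cv2
from plant import robot
from scipy.spatial.transform import Rotation as Ro
def cam(name,st=None):
    c=robot.calibration(name);K=np.array([[c['fx'],0,c['cx']],[0,c['fy'],c['cy']],[0,0,1]]);D=np.array(c['D'],float)
    if 'R' in c: R=np.array(c['R']);t=np.array(c['t'])
    else:
        T=np.eye(4);T[:3,:3]=rot(st);T[:3,3]=st['tool_pos'];M=np.linalg.inv(T@np.array(c['T_tool_cam']));R=M[:3,:3];t=M[:3,3]
    return K,D,R,t
def rot(st):
    r=np.array(st['tool_rot']);return r if r.shape==(3,3) else Ro.from_euler('xyz',r).as_matrix()
def ray(px,z,C):
    K,D,R,t=C
    u=cv2.undistortPoints(np.array(px,float).reshape(-1,1,2),K,D).reshape(-1,2)
    d=np.c_[u,np.ones(len(u))]@R;o=-R.T@t
    return o+d*((z-o[2])/d[:,2])[:,None]
def proj(X,C):
    K,D,R,t=C
    return cv2.projectPoints(np.array(X,float).reshape(-1,3),cv2.Rodrigues(R)[0],t,K,D)[0].reshape(-1,2)
E
python3 - <<'E'
from h import *
np.set_printoptions(precision=4,suppress=True)
s=robot.state();print(s['tool_pos'],s['tool_rot'],s['opening'],s['t']);print(getattr(robot,'tip_extent',None))
print(rot(s))
a=robot.snapshot('top');b=robot.snapshot('side')
cv2.imwrite('pics/top1.png',a);cv2.imwrite('pics/side1.png',b)
for n in ['top','side']:
  K,D,R,t=cam(n);print(n,K[0,0],-R.T@t,R[2])
for q,z in [('cedar',-.08),('slide_a',-.091),('box',-.065),('beetle',-.09),('cover',.003),('dish',-.1),('vial',-.08),('pin_block',.03),('pin_jar',.05)]:
  for n in ['top','side']:
    for r in robot.spot_in(q,n)[:2]:
      x,y,w,h=r['bbox'];p=ray([[x,y],[x+w,y],[x+w,y+h],[x,y+h],[x+w/2,y+h/2]],z,cam(n))
      print(q,n,round(r['confidence'],2),np.round(r['bbox']),'c',p[-1,:2],'lo',p[:4].min(0)[:2],'hi',p[:4].max(0)[:2])
E
```

```text
pics
[0.1465 0.5298 0.2478] [-1.572   0.0001 -0.2697] 0.08537360966601312 0.0
0.017
[[ 0.9638 -0.0004  0.2665]
 [-0.2665 -0.0011  0.9638]
 [-0.0001 -1.     -0.0012]]
top 381.17200329594846 [ 0.4074 -0.0096  0.9227] [ 0.1839  0.0036 -0.9829]
side 487.6882716081625 [0.3422 0.7585 0.6562] [ 0.241  -0.7182 -0.6527]
cedar top 0.4 [226. 187.   4.  16.] c [0.6293 0.1353] lo [0.6077 0.1285] hi [0.6512 0.1421]
cedar top 0.38 [294. 229.  28.  41.] c [ 0.4839 -0.0788] lo [ 0.4297 -0.1161] hi [ 0.5391 -0.0413]
cedar side 0.59 [223. 262.  16.   8.] c [0.6383 0.1435] lo [0.6188 0.1267] hi [0.6583 0.1599]
slide_a top 0.6 [230. 175.  28.  33.] c [0.6407 0.0952] lo [0.5942 0.0551] hi [0.688  0.1361]
slide_a top 0.55 [203. 175.  22.  34.] c [0.6374 0.1779] lo [0.5893 0.1455] hi [0.6863 0.2109]
slide_a side 0.91 [196. 266.  53.  34.] c [0.6402 0.1826] lo [0.5743 0.1203] hi [0.7108 0.2414]
slide_a side 0.66 [211. 241.  48.  34.] c [0.6428 0.1099] lo [0.5784 0.0438] hi [0.7118 0.1717]
box top 0.68 [406. 260.  21.  15.] c [ 0.4397 -0.3593] lo [ 0.4206 -0.3875] hi [ 0.459  -0.3314]
box top 0.63 [302. 170. 
[... 733 characters left out ...]
0.6959 0.202 ]
dish side 0.97 [214. 162.  30.  15.] c [ 0.7852 -0.1876] lo [ 0.7362 -0.2329] hi [ 0.8363 -0.1442]
vial side 0.72 [151. 252.  16.  28.] c [0.7757 0.1977] lo [0.7417 0.1562] hi [0.8117 0.2372]
vial side 0.59 [244. 178.  50.  38.] c [ 0.6408 -0.0956] lo [ 0.5637 -0.1896] hi [ 0.7254 -0.0105]
pin_block side 0.95 [267. 324.  52.  30.] c [0.4456 0.342 ] lo [0.4009 0.3015] hi [0.4922 0.3807]
pin_jar top 0.86 [404. 258.  24.  23.] c [ 0.4311 -0.3172] lo [ 0.4051 -0.3463] hi [ 0.4573 -0.2886]
pin_jar top 0.7 [226. 186.   7.  18.] c [0.6001 0.1147] lo [0.5791 0.1056] hi [0.6213 0.124 ]
pin_jar side 0.72 [366. 116.  22.  30.] c [ 0.4311 -0.2728] lo [ 0.3951 -0.3582] hi [ 0.4704 -0.1959]
```

```bash
python3 - <<'E'
import cv2
a=cv2.imread('pics/top1.png');c=a[110:290,170:440];cv2.imwrite('pics/c1.png',cv2.resize(c,None,fx=2.95,fy=2.95,interpolation=cv2.INTER_CUBIC))
b=cv2.imread('pics/side1.png');c=b[130:330,140:410];cv2.imwrite('pics/c2.png',cv2.resize(c,None,fx=2.95,fy=2.95,interpolation=cv2.INTER_CUBIC))
E
```

```text
(no output)
```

View pics/c1.png

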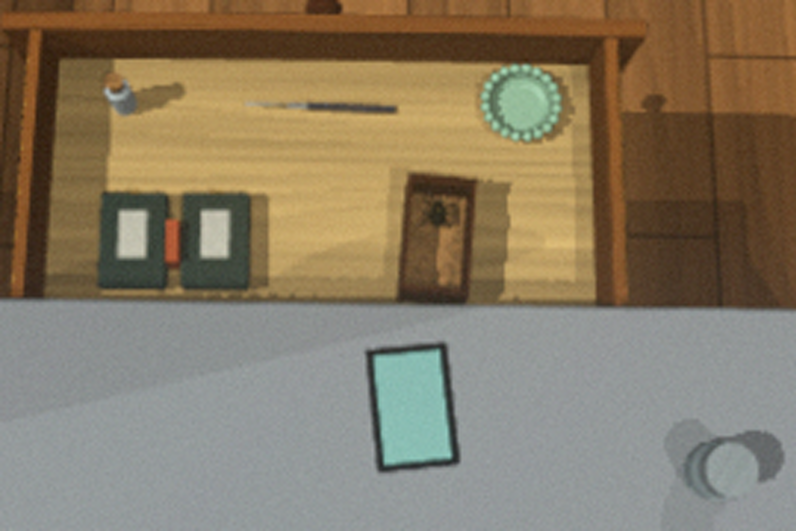

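View pics/c2.png

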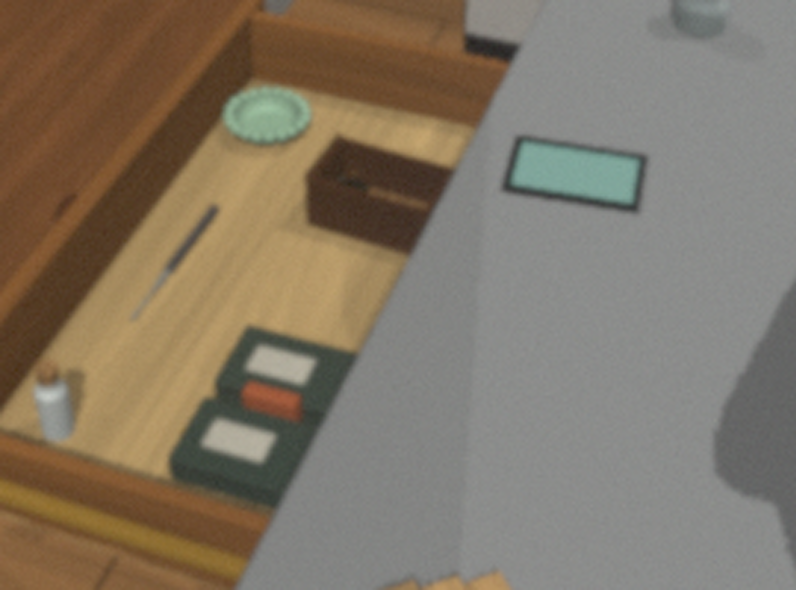

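```bash
cat >> h.py <<'E'
def tgt(yaw=0,lean=0):  # deg; tool x along yaw, fingers down; lean tips the gripper body towards +x(local)
    B=np.array([[1,0,0],[0,0,1],[0,-1,0.]])  # cols: x->X, y->-Z, z->Y
    return Ro.from_euler('z',yaw,degrees=True).as_matrix()@Ro.from_euler('y',lean,degrees=True).as_matrix()@B
def delta(p,yaw=0,lean=0,s=None):
    s=s or robot.state();R=rot(s)
    tr=R.T@(np.array(p)-s['tool_pos'])*100
    dr=Ro.from_matrix(R.T@tgt(yaw,lean)).as_rotvec(degrees=True)
    print('travel cm',np.round(tr,2),'dr',np.round(dr,2),'tool',np.round(s['tool_pos'],4),'F',np.round(s['contact_force'],1),'op',round(s['opening'],4),'t',round(s['t'],2))
E
python3 -c "
from h import *
print(np.round(robot.calibration('wrist')['T_tool_cam'],3),robot.calibration('wrist')['fx'])
print(np.round(tgt(),2))
delta((.632,.136,.06),0,8)"
```

```text
[[ 0.     0.959  0.285 -0.073]
 [-0.001 -0.285  0.959 -0.124]
 [ 1.    -0.     0.001  0.   ]
 [ 0.     0.     0.     1.   ]] 304.8450822058594
[[ 1.  0.  0.]
 [ 0.  0.  1.]
 [ 0. -1.  0.]]
travel cm [ 57.29  18.83 -25.05] dr [ -1.08 -15.43   7.95] tool [0.1465 0.5301 0.2483] F [-0.3  0.  -0. ] op 0.0858 t 1.0
```

Call:
{"fn": "apply_moves", "kwargs": {"series": [{"dr": [-1.1,-15.4,8],"travel": [57.3,12,-25],"hand": 0},{"dr": [-1.1,-15.4,8],"travel": [57.3,12,-25],"hand": 0},{"dr": [-1.1,-15.4,8],"travel": [57.3,12,-25],"hand": 0},{"dr": [-1.1,-15.4,8],"travel": [57.3,12,-25],"hand": 0},{"dr": [-1.1,-15.4,8],"travel": [57.3,12,-25],"hand": 0},{"dr": [-1.1,-15.4,8],"travel": [57.3,12,-25],"hand": 0},{"dr": [-1.1,-15.4,8],"travel": [57.3,12,-25],"hand": 0},{"dr": [-1.1,-15.4,8],"travel": [57.3,12,-25],"hand": 0},{"dr": [-1.1,-15.4,8],"travel": [57.3,12,-25],"hand": 0},{"dr": [-1.1,-15.4,8],"travel": [57.3,12,-25],"hand": 0},{"dr": [-1.1,-15.4,8],"travel": [57.3,12,-25],"hand": 0},{"dr": [-1.1,-15.4,8],"travel": [57.3,12,-25],"hand": 0}]}}

```text
t: 2.0
tool_pos: [0.5125, 0.2332, 0.1579]
tool_rot: [-1.571, 0.14, -0.001]
contact_force: [-0.2, 0.7, 0.9]
opening: 0.0428
```

```bash
python3 -c "
from h import *
delta((.632,.136,.04),0,8)"
```

```text
travel cm [13.49 10.   -9.71] dr [ 0.   -0.04 -0.04] tool [0.5125 0.2332 0.1579] F [-0.2  0.7  0.9] op 0.0428 t 2.0
```

Call:
{"fn": "apply_moves", "kwargs": {"series": [{"dr": [0,0,0],"travel": [13.5,10,-9.7],"hand": 0.5},{"dr": [0,0,0],"travel": [13.5,10,-9.7],"hand": 0.5},{"dr": [0,0,0],"travel": [13.5,10,-9.7],"hand": 0.5},{"dr": [0,0,0],"travel": [13.5,10,-9.7],"hand": 0.5},{"dr": [0,0,0],"travel": [13.5,10,-9.7],"hand": 0.5},{"dr": [0,0,0],"travel": [13.5,10,-9.7],"hand": 0.5},{"dr": [0,0,0],"travel": [13.5,10,-9.7],"hand": 0.5}]}}

```text
t: 2.58
tool_pos: [0.6305, 0.1369, 0.039]
tool_rot: [-1.571, 0.142, -0.002]
contact_force: [-0.7, 0.6, 0.3]
opening: 0.0213
```

```bash
python3 - <<'E'
from h import *
s=robot.state();a=robot.snapshot('wrist');cv2.imwrite('pics/w1.png',a);C=cam('wrist',s)
print(s['tool_pos'],s['opening'],robot.tip_extent,s['t'])
for q,z in [('cedar',-.079),('slide_a',-.091)]:
  for r in robot.spot_in(q,'wrist')[:2]:
    x,y,w,h=r['bbox'];print(q,round(r['confidence'],2),np.round(r['bbox']),np.round(ray([[x,y],[x+w,y+h],[x+w/2,y+h/2]],z,C),4)[:,:2].tolist())
# red mask top face
hsv=cv2.cvtColor(a,cv2.COLOR_BGR2HSV);m=((hsv[...,0]<9)|(hsv[...,0]>172))&(hsv[...,1]>130)&(hsv[...,2]>70)
n,l,st,ce=cv2.connectedComponentsWithStats(m.astype(np.uint8))
for i in range(1,n):
  if st[i,4]>100:
    ys,xs=np.where(l==i);W=ray(np.c_[xs,ys],-.079,C)[:,:2];print(st[i],cv2.minAreaRect(W.astype(np.float32)))
E
```

```text
[0.63054411 0.13691659 0.03902931] 0.021303105982525952 0.017 2.5833
cedar 0.64 [270. 205.  16.  51.] [[0.6127, 0.131], [0.6568, 0.1441], [0.6344, 0.1375]]
slide_a 0.9 [287. 185.  70.  99.] [[0.5972, 0.1455], [0.6874, 0.2099], [0.641, 0.1767]]
slide_a 0.88 [199. 181.  71. 105.] [[0.5937, 0.0694], [0.6894, 0.1302], [0.6403, 0.0991]]
```

View pics/w1.png

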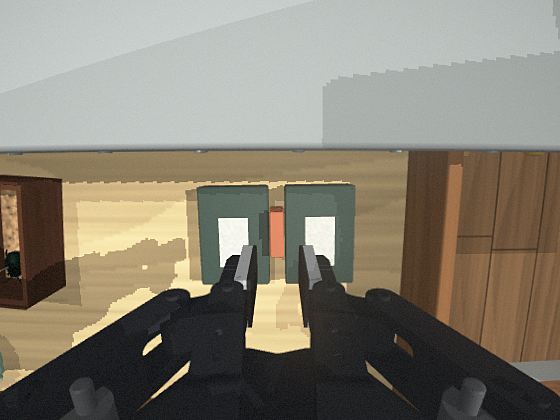

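```bash
python3 -c "
from h import *
delta((.6375,.1377,-.0712),0,8)"
```

```text
travel cm [ 2.25 11.04 -0.09] dr [0.01 0.01 0.01] tool [0.6306 0.1386 0.0413] F [-0.6 -0.3  0.8] op 0.0214 t 2.73
```

```bash
cat >> h.py <<'E'
def avg(n=5,camn='wrist'):
    S=[]
    for i in range(n): S.append(robot.state());robot.snapshot(camn)
    P=np.array([x['tool_pos'] for x in S]);s=dict(S[-1]);s['tool_pos']=P.mean(0);s['contact_force']=np.mean([x['contact_force'] for x in S],0)
    s['tool_rot']=np.mean([x['tool_rot'] for x in S],0);print('sd mm',np.round(P.std(0)*1e3,2));return s
E
python3 -c "
from h import *
s=avg(6)
delta((.6375,.1377,-.0712),0,8,s)"
```

```text
sd mm [0.03 0.13 0.14]
travel cm [ 2.24 11.05 -0.08] dr [0.01 0.02 0.01] tool [0.6306 0.1385 0.0413] F [-0.1 -0.2  0.2] op 0.0215 t 2.98
```

Call:
{"fn": "apply_moves", "kwargs": {"series": [{"dr": [0,0,0],"travel": [2.2,5,-0.1],"hand": 0.5},{"dr": [0,0,0],"travel": [2.2,9,-0.1],"hand": 0.5},{"dr": [0,0,0],"travel": [2.2,10.4,-0.1],"hand": 0.5},{"dr": [0,0,0],"travel": [2.2,10.8,-0.1],"hand": 0.5},{"dr": [0,0,0],"travel": [2.2,11,-0.1],"hand": 0.5},{"dr": [0,0,0],"travel": [2.2,11,-0.1],"hand": 0.5},{"dr": [0,0,0],"travel": [2.2,11,-0.1],"hand": 0.5}]}}

```text
t: 3.62
tool_pos: [0.6375, 0.1368, -0.0708]
tool_rot: [-1.571, 0.14, -0.0]
contact_force: [-0.5, -0.1, 0.0]
opening: 0.0216
```

```bash
python3 - <<'E'
from h import *
delta((.6375,.1377,-.0712),0,8)
a=robot.snapshot('side');b=robot.snapshot('wrist')
c=np.hstack([cv2.resize(a[220:320,180:290],None,fx=3.6,fy=4.2),cv2.resize(b[150:310,180:370],(396,420))])
cv2.imwrite('pics/s2.png',c)
E
```

```text
travel cm [0.01 0.04 0.09] dr [ 0.01 -0.03  0.01] tool [ 0.6375  0.1368 -0.0708] F [-0.5 -0.1  0. ] op 0.0216 t 3.62
```

View pics/s2.png

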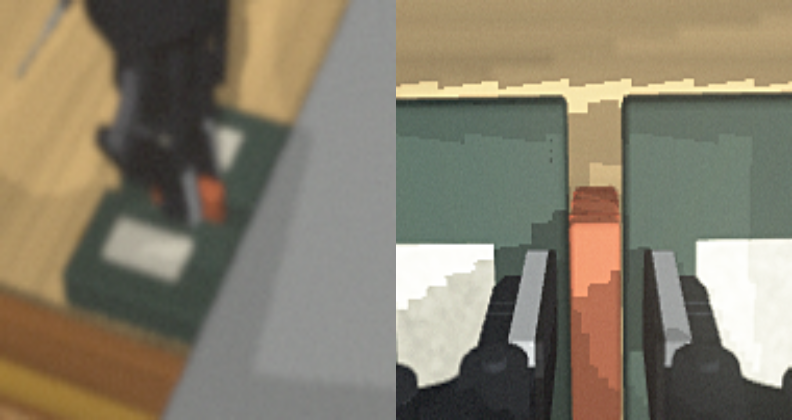

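Call:
{"fn": "apply_moves", "kwargs": {"series": [{"dr": [0,0,0],"travel": [0,0,0.1],"hand": 1},{"dr": [0,0,0],"travel": [0,0,0.1],"hand": 1},{"dr": [0,0,0],"travel": [0,0,0.1],"hand": 1},{"dr": [0,0,0],"travel": [0,0,0.1],"hand": 1},{"dr": [0,0,0],"travel": [0,0,0.1],"hand": 1}], "newtons": 25}}

```text
t: 4.13
tool_pos: [0.6375, 0.1376, -0.0709]
tool_rot: [-1.571, 0.14, -0.001]
contact_force: [-1.2, -1.6, 6.4]
opening: 0.0109
```

```bash
python3 - <<'E'
from h import *
delta((.6375,.1377,.04),0,8)
E
```

```text
travel cm [ -1.54 -10.98   0.  ] dr [ 0.01 -0.03 -0.01] tool [ 0.6375  0.1376 -0.0709] F [-1.2 -1.6  6.4] op 0.0109 t 4.13
```

Call:
{"fn": "apply_moves", "kwargs": {"series": [{"dr": [0,0,0],"travel": [-0.14,-1,0.1],"hand": 1},{"dr": [0,0,0],"travel": [-0.42,-3,0.1],"hand": 1},{"dr": [0,0,0],"travel": [-0.98,-7,0.1],"hand": 1},{"dr": [0,0,0],"travel": [-1.54,-11,0],"hand": 1},{"dr": [0,0,0],"travel": [-1.54,-11,-4],"hand": 1},{"dr": [0,0,0],"travel": [-2,-11,-8],"hand": 1},{"dr": [0,0,0],"travel": [-2.5,-11,-12],"hand": 1},{"dr": [0,0,0],"travel": [-3.2,-11,-16],"hand": 1},{"dr": [0,4,0],"travel": [-3.2,-11,-20],"hand": 1},{"dr": [0,4,0],"travel": [-3.2,-11,-23.8],"hand": 1},{"dr": [0,4,0],"travel": [-3.2,-11,-23.8],"hand": 1},{"dr": [0,4,0],"travel": [-3.2,-11,-23.8],"hand": 1}]}}

```text
t: 5.13
tool_pos: [0.6206, -0.102, 0.0424]
tool_rot: [-1.581, 0.139, -0.074]
contact_force: [0.3, 0.4, -0.2]
opening: 0.0111
```

```bash
python3 - <<'E'
from h import *
s=avg(3);delta((.62,-.1,.04),-4,8,s)
s=robot.state();a=robot.snapshot('wrist');cv2.imwrite('pics/w2.png',a);C=cam('wrist',s)
for q,z in [('cedar',-.079),('beetle',-.09),('box',-.065)]:
  for r in robot.spot_in(q,'wrist')[:2]:
    x,y,w,h=r['bbox'];print(q,round(r['confidence'],2),np.round(r['bbox']),np.round(ray([[x,y],[x+w,y+h],[x+w/2,y+h/2]],z,C),4)[:,:2].tolist())
E
```

```text
sd mm [0.02 0.99 0.12]
travel cm [-0.03  0.23  0.07] dr [ 0.55 -0.15 -0.01] tool [ 0.6206 -0.1007  0.0422] F [-0.2  0.3  0.1] op 0.0114 t 5.23
cedar 0.91 [266. 221.  24.  91.] [[0.6165, -0.1091], [0.7007, -0.0942], [0.6575, -0.1019]]
box 0.59 [232. 186.  78. 133.] [[0.5838, -0.1331], [0.7011, -0.077], [0.6402, -0.106]]
```

View pics/w2.png

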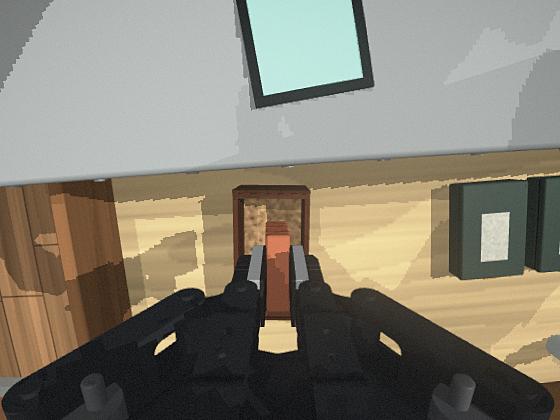

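```bash
python3 - <<'E'
from h import *
s=robot.state();C=cam('wrist',s)
P=ray([[233,186],[309,187],[234,245],[310,245]],-.062,C)[:,:2];print(np.round(P,4),np.linalg.norm(P[1]-P[0]),np.degrees(s['tool_rot']))
print('yaw from left,right edges',[np.degrees(np.arctan2(*(P[i+2]-P[i])[::-1])) for i in (0,1)])
yaw=np.radians(-4);u=np.array([np.cos(yaw),np.sin(yaw)])
m=P[:2].mean(0);print('near mid',m,'centre',m+.055*u)
# top view check: edges of rim from crop px
f=lambda p:(np.array(p)/2.95+[170,110])
T=ray(f([[407,173],[479,178],[399,300],[467,302]]),-.062,cam('top'))[:,:2];print('top',np.round(T,4),T.mean(0))
E
python3 - <<'E'
import cv2
a=cv2.imread('pics/w2.png');cv2.imwrite('pics/w2c.png',cv2.resize(a[170:330,210:340],None,fx=4.5,fy=3.7,interpolation=cv2.INTER_CUBIC))
E
```

```text
[[ 0.584  -0.1319]
 [ 0.5888 -0.0728]
 [ 0.6314 -0.1354]
 [ 0.6354 -0.0744]] 0.059318927819990395 [-90.5775815    8.03441336  -3.99452767]
yaw from left,right edges [np.float64(-4.210132109935692), np.float64(-2.0321603257516956)]
near mid [ 0.58637635 -0.10231605] centre [ 0.64124238 -0.10615265]
top [[ 0.7001 -0.0775]
 [ 0.6964 -0.1431]
 [ 0.5826 -0.0705]
 [ 0.5817 -0.131 ]] [ 0.64018878 -0.10551326]
```

View pics/w2c.png

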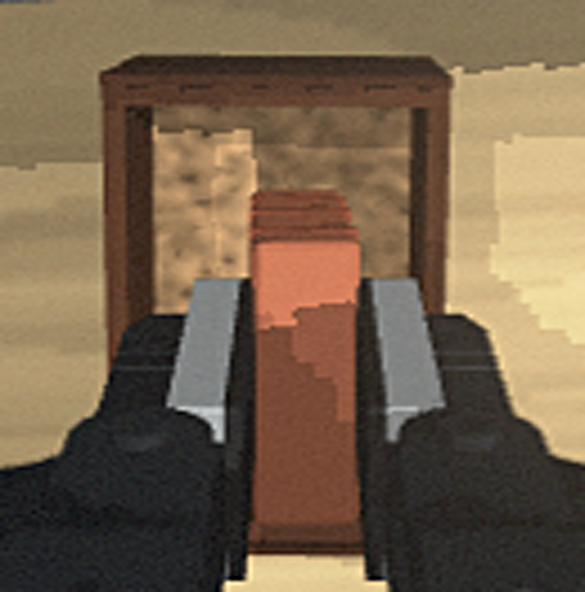

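```bash
python3 - <<'E'
from h import *
s=robot.state();C=cam('wrist',s)
P=ray([[233.3,190.8],[310,190.8]],-.062,C)[:,:2];print(np.round(P,4),np.linalg.norm(P[1]-P[0]))
yaw=np.radians(-4);u=np.array([np.cos(yaw),np.sin(yaw)])
m=P.mean(0);c=m+.055*u;print('near mid',m,'centre',c)
Q=ray([[277.8,234.9],[277.8,311]],.034,C)[:,:2];print('block',Q,np.linalg.norm(Q[1]-Q[0]),'off from TCP',(Q.mean(0)-s['tool_pos'][:2])@np.c_[u,[-u[1],u[0]]])
d=ray([[262+0,170+190/3.7],[277.8,170+195/3.7]],-0.002,C);print('bottom near edge',d)
E
```

```text
[[ 0.5877 -0.132 ]
 [ 0.5918 -0.0721]] 0.059981952651781974
near mid [ 0.58977088 -0.1020563 ] centre [ 0.64463691 -0.1058929 ]
block [[ 0.60151378 -0.09722896]
 [ 0.64029681 -0.09987591]] 0.03887325241080202 off from TCP [0.00011117 0.00067442]
bottom near edge [[ 0.60161992 -0.10691033 -0.002     ]
 [ 0.60305542 -0.09762204 -0.002     ]]
```

```bash
python3 - <<'E'
from h import *
delta((.6191,-.1045,-.0625),-4,8)
E
```

```text
travel cm [ 1.33 10.35 -0.43] dr [ 0.58  0.01 -0.03] tool [ 0.6207 -0.0992  0.0418] F [0.2 0.2 0. ] op 0.0113 t 5.48
```

Call:
{"fn": "apply_moves", "kwargs": {"series": [{"dr": [0.6,0,0],"travel": [0.9,3,-0.5],"hand": 1},{"dr": [0.6,0,0],"travel": [1.1,6,-0.5],"hand": 1},{"dr": [0.6,0,0],"travel": [1.3,8.5,-0.5],"hand": 1},{"dr": [0.6,0,0],"travel": [1.3,9.5,-0.5],"hand": 1},{"dr": [0.6,0,0],"travel": [1.3,9.9,-0.5],"hand": 1},{"dr": [0.6,0,0],"travel": [1.3,10.1,-0.5],"hand": 1},{"dr": [0.6,0,0],"travel": [1.3,10.1,-0.5],"hand": 1}]}}

```text
t: 6.07
tool_pos: [0.6197, -0.1061, -0.059]
tool_rot: [-1.571, 0.139, -0.071]
contact_force: [-0.2, 0.5, -0.2]
opening: 0.0109
```

```bash
python3 - <<'E'
from h import *
s=robot.state();a=robot.snapshot('wrist');delta((.6191,-.105,-.0629),-4,8)
b=robot.snapshot('top')
cv2.imwrite('pics/w3.png',np.hstack([cv2.resize(a[150:330,190:370],(390,420)),cv2.resize(b[150:230,280:355],(390,420),interpolation=cv2.INTER_CUBIC)]))
E
```

```text
travel cm [-0.03  0.43  0.11] dr [-0.01 -0.06  0.08] tool [ 0.6199 -0.1062 -0.0586] F [ 1.1 -0.5 -0.2] op 0.0111 t 6.12
```

View pics/w3.png

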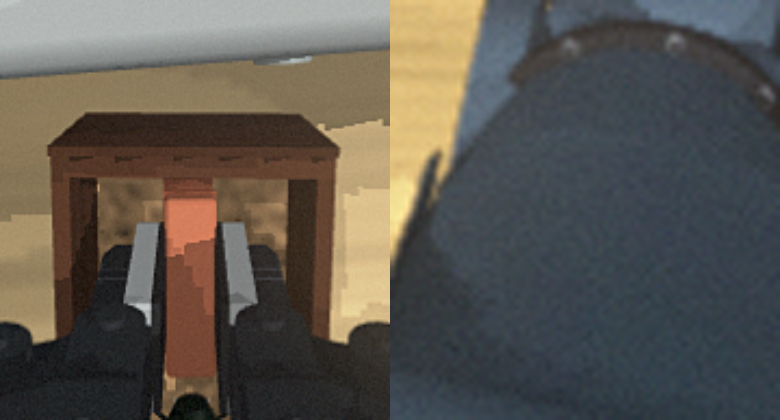

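Call:
{"fn": "apply_moves", "kwargs": {"series": [{"dr": [0,0,0],"travel": [0,0.3,0],"hand": 1},{"dr": [0,0,0],"travel": [0,0.45,0],"hand": 1},{"dr": [0,0,0],"travel": [0,0.45,0],"hand": 1},{"dr": [0,0,0],"travel": [0,0.45,0],"hand": 1}]}}

```text
t: 6.5
tool_pos: [0.6192, -0.1066, -0.0631]
tool_rot: [-1.571, 0.138, -0.071]
contact_force: [-1.1, -1.5, 9.1]
opening: 0.0109
```

Call:
{"fn": "apply_moves", "kwargs": {"series": [{"dr": [0,0,0],"travel": [0,-0.03,0],"hand": 0.62},{"dr": [0,0,0],"travel": [0,-0.03,0],"hand": 0.62},{"dr": [0,0,0],"travel": [0,-0.03,0],"hand": 0.62},{"dr": [0,0,0],"travel": [0,-0.03,0],"hand": 0.62}]}}

```text
t: 6.83
tool_pos: [0.6184, -0.1061, -0.0642]
tool_rot: [-1.57, 0.14, -0.071]
contact_force: [0.2, -0.6, -0.2]
opening: 0.0164
```

```bash
python3 - <<'E'
from h import *
delta((.6192,-.1066,.06),-4,8)
E
```

```text
travel cm [ -1.65 -12.31  -0.04] dr [-0.03 -0.07 -0.04] tool [ 0.6184 -0.1061 -0.0642] F [ 0.2 -0.6 -0.2] op 0.0164 t 6.83
```

Call:
{"fn": "apply_moves", "kwargs": {"series": [{"dr": [0,0,0],"travel": [-0.14,-1,0],"hand": 0.62},{"dr": [0,0,0],"travel": [-0.42,-3,0],"hand": 0.62},{"dr": [0,0,0],"travel": [-0.98,-7,0],"hand": 0.62},{"dr": [0,0,0],"travel": [-1.5,-11,0],"hand": 0},{"dr": [0,0,0],"travel": [-4,-15,0],"hand": -1},{"dr": [0,0,0],"travel": [-7,-17,0],"hand": -1},{"dr": [0,0,0],"travel": [-11,-17,0],"hand": -1},{"dr": [0,0,0],"travel": [-11,-17,0],"hand": -1},{"dr": [0,0,0],"travel": [-11,-17,0],"hand": -1},{"dr": [0,0,0],"travel": [-11,-17,0],"hand": -1}]}}

```text
t: 7.67
tool_pos: [0.5342, -0.1003, 0.1203]
tool_rot: [-1.571, 0.138, -0.071]
contact_force: [0.7, -0.2, -0.0]
opening: 0.086
```

```bash
python3 - <<'E'
from h import *
s=robot.state();a=robot.snapshot('wrist');print(s['tool_pos'],s['t'],s['opening']);robot.snapshot('wrist')
s=robot.state();a=robot.snapshot('wrist');print(s['tool_pos'],s['t'])
b=robot.snapshot('top');cv2.imwrite('pics/w4.png',a);cv2.imwrite('pics/top4.png',b)
print(robot.spot_in('cover','wrist')[:2],robot.spot_in('beetle','wrist')[:2],robot.spot_in('cedar','wrist')[:1],robot.spot_in('box','wrist')[:1])
import json;json.dump({k:np.array(v).tolist() for k,v in s.items()},open('s4.json','w'))
E
```

```text
[ 0.53417625 -0.10027576  0.12033185] 7.6667 0.0859975943586124
[ 0.53449002 -0.10029113  0.11960057] 7.7667
[{'bbox': [249.5, 92.3, 102.4, 138.2], 'confidence': 0.84}] [{'bbox': [271.9, 308.6, 13.6, 23.6], 'confidence': 0.66}] [{'bbox': [270.5, 265.8, 12.1, 36.0], 'confidence': 0.91}] [{'bbox': [250.0, 260.1, 56.0, 94.0], 'confidence': 0.58}]
```

View pics/w4.png

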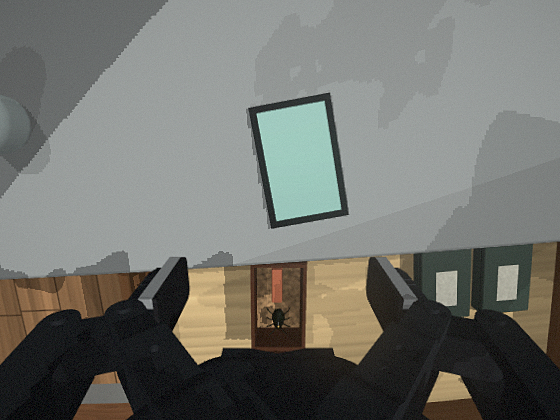

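```bash
python3 - <<'E'
from h import *
import json
s=json.load(open('s4.json'));C=cam('wrist',s);a=cv2.imread('pics/w4.png');b=cv2.imread('pics/top4.png')
def cover(im,C,z=.003):
    hsv=cv2.cvtColor(im,cv2.COLOR_BGR2HSV);m=((hsv[...,0]>75)&(hsv[...,0]<100)&(hsv[...,1]>45)).astype(np.uint8)
    n,l,st,ce=cv2.connectedComponentsWithStats(m);i=1+np.argmax(st[1:,4]);ys,xs=np.where(l==i)
    r=cv2.minAreaRect((ray(np.c_[xs,ys],z,C)[:,:2]*1000).astype(np.float32));print(st[i],r)
cover(a,C);cover(b,cam('top'))
print(ray([[248,108],[329,94],[348,213],[271,228]],.003,C))
cv2.imwrite('pics/c9.png',np.hstack([cv2.resize(a[250:360,235:320],(340,440),interpolation=cv2.INTER_CUBIC),cv2.resize(b[160:220,295:345],(400,440),interpolation=cv2.INTER_CUBIC)]))
E
```

```text
[ 256  100   86  122 7582] ((483.1593933105469, -78.46398162841797), (90.10692596435547, 56.878623962402344), 6.0910210609436035)
[114 352   5   9  18] ((219.69664001464844, 376.3596496582031), (18.260446548461914, 9.733829498291016), 3.6476778984069824)
[[ 0.4376687  -0.11617994  0.003     ]
 [ 0.43137322 -0.05135221  0.003     ]
 [ 0.52800818 -0.04013392  0.003     ]
 [ 0.53615103 -0.10514786  0.003     ]]
```

View pics/c9.png

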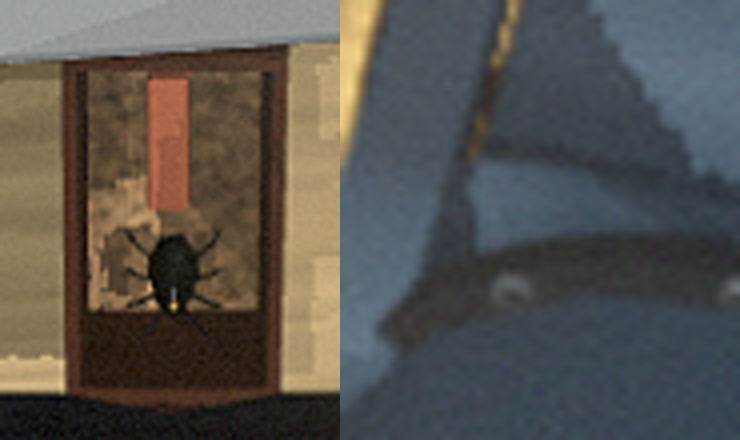

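```bash
python3 - <<'E'
from h import *
import json
s=json.load(open('s4.json'));C=cam('wrist',s)
P=ray([[251.25,287.5],[306.25,287.5],[252,345],[304.5,345]],-.065,C)[:,:2];print(np.round(P,4),np.linalg.norm(P[1]-P[0]),np.linalg.norm(P[3]-P[2]))
m=(P[0]+P[1])/2,(P[2]+P[3])/2;d=m[1]-m[0];print('yaw',np.degrees(np.arctan2(d[1],d[0])),[np.degrees(np.arctan2(*(P[i+2]-P[i])[::-1])) for i in (0,1)])
yaw=np.radians(-4);u=np.array([np.cos(yaw),np.sin(yaw)])
f=ray([[278,347]],-.065,C)[0,:2];print('far inner',f,'centre',f-.048*u, 'mids',m)
delta((.4583,-.0811,.05),6,0)
E
```

```text
[[ 0.6169 -0.1344]
 [ 0.6213 -0.0739]
 [ 0.6869 -0.1396]
 [ 0.6912 -0.0796]] 0.06069665439818983 0.0601542399367852
yaw -4.496211726932882 [np.float64(-4.274644912423311), np.float64(-4.717730051832889)]
far inner [ 0.69147406 -0.1100834 ] centre [ 0.64359098 -0.10673509] mids (array([ 0.61910731, -0.10412146]), array([ 0.68901945, -0.10961901]))
travel cm [-6.61  7.93  1.36] dr [ -0.73 -10.05  -8.03] tool [ 0.5337 -0.1001  0.1193] F [ 0.4  0.1 -0.2] op 0.0854 t 8.07
```

Call:
{"fn": "apply_moves", "kwargs": {"series": [{"dr": [-0.4,-5,-4],"travel": [-3,3.5,0.7],"hand": -1},{"dr": [-0.7,-10,-8],"travel": [-6.6,7,1.4],"hand": -1},{"dr": [-0.7,-10,-8],"travel": [-6.6,8,1.4],"hand": -0.75},{"dr": [-0.7,-10,-8],"travel": [-6.6,8,1.4],"hand": -0.75},{"dr": [-0.7,-10,-8],"travel": [-6.6,8,1.4],"hand": -0.75},{"dr": [-0.7,-10,-8],"travel": [-6.6,8,1.4],"hand": -0.75}]}}

```text
t: 8.57
tool_pos: [0.46, -0.0812, 0.0504]
tool_rot: [-1.571, -0.002, 0.103]
contact_force: [1.2, -0.4, 0.6]
opening: 0.0745
```

```bash
python3 - <<'E'
from h import *
s=avg(5);delta((.4583,-.0811,.02),6,0,s)
s=robot.state();a=robot.snapshot('wrist');C=cam('wrist',s);cv2.imwrite('pics/w5.png',a)
hsv=cv2.cvtColor(a,cv2.COLOR_BGR2HSV);m=((hsv[...,0]>75)&(hsv[...,0]<100)&(hsv[...,1]>45)).astype(np.uint8)
n,l,st,ce=cv2.connectedComponentsWithStats(m);i=1+np.argmax(st[1:,4]);ys,xs=np.where(l==i)
r=cv2.minAreaRect((ray(np.c_[xs,ys],.003,C)[:,:2]*1000).astype(np.float32));print(st[i],r)
E
```

```text
sd mm [0.27 0.09 0.1 ]
travel cm [-0.16  3.04  0.02] dr [ 0.03 -0.07  0.12] tool [ 0.4598 -0.0812  0.0504] F [ 0.1 -0.2  0.4] op 0.0746 t 8.77
[  227   206   103   133 11346] ((484.4873046875, -77.29574584960938), (94.22947692871094, 63.70732116699219), 6.33861780166626)
```

View pics/w5.png

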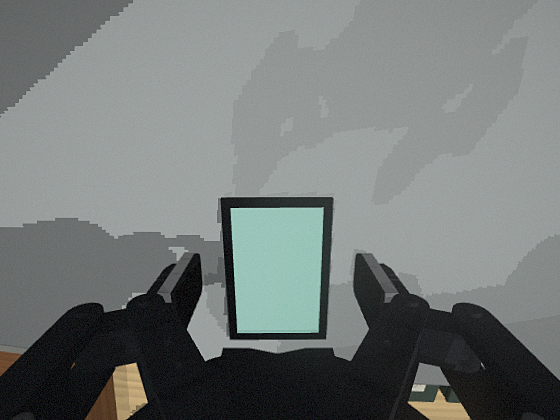

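Call:
{"fn": "apply_moves", "kwargs": {"series": [{"dr": [0,0,0],"travel": [-0.1,2,0],"hand": -0.62},{"dr": [0,0,0],"travel": [-0.1,3,0],"hand": -0.62},{"dr": [0,0,0],"travel": [-0.1,3.3,0],"hand": -0.62},{"dr": [0,0,0],"travel": [-0.1,3.3,0],"hand": -0.62},{"dr": [0,0,0],"travel": [-0.1,3.3,0],"hand": -0.62}]}}

```text
t: 9.28
tool_pos: [0.4572, -0.0808, 0.0167]
tool_rot: [-1.57, 0.0, 0.104]
contact_force: [0.1, -0.1, -0.1]
opening: 0.0692
```

Call:
{"fn": "apply_moves", "kwargs": {"series": [{"dr": [0,0,0],"travel": [0,0.15,0],"hand": -0.62},{"dr": [0,0,0],"travel": [0,0.3,0],"hand": -0.62},{"dr": [0,0,0],"travel": [0,0.3,0],"hand": -0.62}]}}

```text
t: 9.53
tool_pos: [0.4572, -0.0808, 0.0137]
tool_rot: [-1.571, -0.0, 0.104]
contact_force: [-0.4, -0.8, 1.3]
opening: 0.0691
```

Call:
{"fn": "apply_moves", "kwargs": {"series": [{"dr": [0,0,0],"travel": [0,0.1,0],"hand": -0.62},{"dr": [0,0,0],"travel": [0,0.2,0],"hand": -0.62},{"dr": [0,0,0],"travel": [0,0.2,0],"hand": -0.62}]}}

```text
t: 9.78
tool_pos: [0.457, -0.0808, 0.0115]
tool_rot: [-1.57, 0.0, 0.104]
contact_force: [0.7, -0.5, -0.5]
opening: 0.0695
```

Call:
{"fn": "apply_moves", "kwargs": {"series": [{"dr": [0,0,0],"travel": [0,0.1,0],"hand": -0.62},{"dr": [0,0,0],"travel": [0,0.2,0],"hand": -0.62},{"dr": [0,0,0],"travel": [0,0.2,0],"hand": -0.62}]}}

```text
t: 10.03
tool_pos: [0.4571, -0.0808, 0.0096]
tool_rot: [-1.57, 0.0, 0.104]
contact_force: [-0.4, 0.5, 0.3]
opening: 0.0693
```

Call:
{"fn": "apply_moves", "kwargs": {"series": [{"dr": [0,0,0],"travel": [0,0.1,0],"hand": -0.62},{"dr": [0,0,0],"travel": [0,0.15,0],"hand": -0.62},{"dr": [0,0,0],"travel": [0,0.15,0],"hand": -0.62}]}}

```text
t: 10.28
tool_pos: [0.4572, -0.0808, 0.0094]
tool_rot: [-1.571, -0.0, 0.104]
contact_force: [-8.0, 1.7, 30.4]
opening: 0.0694
```

Call:
{"fn": "apply_moves", "kwargs": {"series": [{"dr": [0,0,0],"travel": [0,-0.3,0],"hand": -0.62},{"dr": [0,0,0],"travel": [0,-0.3,0],"hand": -0.62},{"dr": [0,0,0],"travel": [0,-0.3,0],"hand": -0.2},{"dr": [0,0,0],"travel": [0,-0.3,0],"hand": -0.2},{"dr": [0,0,0],"travel": [0,-0.3,0],"hand": -0.2},{"dr": [0,0,0],"travel": [0,-0.3,0],"hand": -0.2}], "newtons": 20}}

```text
t: 10.78
tool_pos: [0.4573, -0.0808, 0.0114]
tool_rot: [-1.571, -0.0, 0.104]
contact_force: [-1.3, 0.5, 12.4]
opening: 0.0648
```

Call:
{"fn": "apply_moves", "kwargs": {"series": [{"dr": [0,0,0],"travel": [0.5,-0.04,-0.05],"hand": -0.2},{"dr": [0,0,0],"travel": [1.5,-0.04,-0.16],"hand": -0.2},{"dr": [0,0,0],"travel": [2.5,-0.04,-0.26],"hand": -0.2},{"dr": [0,0,0],"travel": [3.5,-0.04,-0.37],"hand": -0.2},{"dr": [0,0,0],"travel": [4.5,-0.04,-0.47],"hand": -0.2},{"dr": [0,0,0],"travel": [5.5,-0.04,-0.58],"hand": -0.2},{"dr": [0,0,0],"travel": [6.5,-0.04,-0.68],"hand": -0.2},{"dr": [0,0,0],"travel": [7.2,-0.04,-0.75],"hand": -0.2},{"dr": [0,0,0],"travel": [7.5,-0.04,-0.78],"hand": -0.2},{"dr": [0,0,0],"travel": [7.5,-0.04,-0.78],"hand": -0.2},{"dr": [0,0,0],"travel": [7.5,-0.04,-0.78],"hand": -0.2}]}}

```text
t: 11.7
tool_pos: [0.5331, -0.0808, 0.0115]
tool_rot: [-1.571, -0.001, 0.104]
contact_force: [1.7, 1.0, 4.5]
opening: 0.0646
```

```bash
cat >> h.py <<'E'
def cover(a,C,z=.003):
    hsv=cv2.cvtColor(a,cv2.COLOR_BGR2HSV);m=((hsv[...,0]>75)&(hsv[...,0]<100)&(hsv[...,1]>45)).astype(np.uint8)
    n,l,st,ce=cv2.connectedComponentsWithStats(m);i=1+np.argmax(st[1:,4]);ys,xs=np.where(l==i)
    r=cv2.minAreaRect((ray(np.c_[xs,ys],z,C)[:,:2]*1000).astype(np.float32));print(st[i],np.round(r[0],1),np.round(r[1],1),round(r[2],2))
E
python3 - <<'E'
from h import *
s=avg(2)
s=robot.state();a=robot.snapshot('wrist');C=cam('wrist',s);cv2.imwrite('pics/w6.png',a);delta((.5327,-.0808,.08),6,0,s)
cover(a,C);print(s['joint_efforts'])
E
```

```text
sd mm [0.   0.02 0.01]
travel cm [-0.03 -6.85  0.01] dr [-0.   -0.06  0.06] tool [ 0.5331 -0.0808  0.0115] F [1.3 0.8 4.4] op 0.0651 t 11.8
[  219   229   133   126 11595] [546.9 -75. ] [72.3 64.8] 5.83
[-5.94734196e-01 -5.44394445e+01 -1.54709476e+01 -1.82465455e-01
  4.55328897e-01  1.45896708e-02]
```

Call:
{"fn": "apply_moves", "kwargs": {"series": [{"dr": [0,0,0],"travel": [0,0,0],"hand": -0.75},{"dr": [0,0,0],"travel": [0,0,0],"hand": -0.75},{"dr": [0,0,0],"travel": [0,0,0],"hand": -0.75},{"dr": [0,0,0],"travel": [0,-2,0],"hand": -0.75},{"dr": [0,0,0],"travel": [0,-5,0],"hand": -0.75},{"dr": [0,0,0],"travel": [2,-6.8,0],"hand": -0.75},{"dr": [0,0,0],"travel": [5.5,-6.8,0],"hand": -0.75},{"dr": [0,0,0],"travel": [5.5,-6.8,0],"hand": -0.75},{"dr": [0,0,0],"travel": [5.5,-6.8,0],"hand": -0.75},{"dr": [0,0,0],"travel": [5.5,-6.8,0],"hand": -0.75}]}}

```text
t: 12.68
tool_pos: [0.5862, -0.075, 0.0786]
tool_rot: [-1.57, 0.002, 0.104]
contact_force: [-0.6, -0.4, -0.8]
opening: 0.0747
```

```bash
python3 - <<'E'
from h import *
s=avg(4)
s=robot.state();a=robot.snapshot('wrist');C=cam('wrist',s);cv2.imwrite('pics/w7.png',a);print(s['tool_pos'],s['opening'],s['t'])
cover(a,C)
K,D,R,t=C
b=a.copy()
for y in np.arange(-.2,.05,.02):
    p=proj([.57,y,0],C)[0];cv2.circle(b,(int(p[0]),int(p[1])),1,(0,0,255),-1)
cv2.imwrite('pics/w7d.png',b[100:400])
E
```

```text
sd mm [0.1  0.07 0.12]
[ 0.58643303 -0.07518411  0.07911569] 0.0746748264586608 12.8833
[ 231  115   91  131 8704] [558.2 -78.4] [89.2 59.3] 5.89
```

View pics/w7d.png

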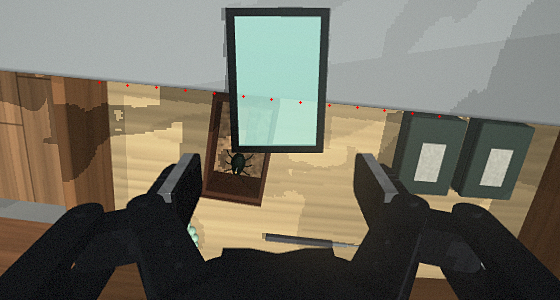

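```bash
python3 - <<'E'
from h import *
delta((.593,-.0748,.0),5.9,0)
E
```

```text
travel cm [ 0.65  7.92 -0.03] dr [-0.04  0.02 -0.05] tool [ 0.5866 -0.0752  0.0792] F [-0.1  0.  -0.2] op 0.0743 t 12.93
```

Call:
{"fn": "apply_moves", "kwargs": {"series": [{"dr": [0,0,0],"travel": [0.65,3,0],"hand": -0.75},{"dr": [0,0,0],"travel": [0.65,5.5,0],"hand": -0.75},{"dr": [0,0,0],"travel": [0.65,6.8,0],"hand": -0.75},{"dr": [0,0,0],"travel": [0.65,7.5,0],"hand": -0.75},{"dr": [0,0,0],"travel": [0.65,7.9,0],"hand": -0.75},{"dr": [0,0,0],"travel": [0.65,7.9,0],"hand": -0.75},{"dr": [0,0,0],"travel": [0.65,7.9,0],"hand": -0.75}]}}

```text
t: 13.52
tool_pos: [0.5941, -0.0745, 0.0013]
tool_rot: [-1.571, -0.001, 0.104]
contact_force: [-0.5, -0.9, 0.7]
opening: 0.075
```

Call:
{"fn": "apply_moves", "kwargs": {"series": [{"dr": [0,0,0],"travel": [0,0,0],"hand": -0.2},{"dr": [0,0,0],"travel": [0,0,0],"hand": -0.2},{"dr": [0,0,0],"travel": [0,0,0],"hand": -0.2},{"dr": [0,0,0],"travel": [0,0,0],"hand": -0.2},{"dr": [0,0,0],"travel": [0,0,0],"hand": -0.2}], "newtons": 50}}

```text
t: 13.93
tool_pos: [0.5943, -0.0746, 0.0014]
tool_rot: [-1.571, -0.001, 0.104]
contact_force: [-0.7, -0.1, 6.4]
opening: 0.0639
```

```bash
python3 - <<'E'
from h import *
s=robot.state();a=robot.snapshot('wrist');C=cam('wrist',s);cv2.imwrite('pics/w8.png',a);delta((.593,-.0748,.0),5.9,0,s)
cover(a,C)
E
```

```text
travel cm [-0.13  0.14 -0.01] dr [0.01 0.04 0.08] tool [ 0.5943 -0.0746  0.0014] F [-0.7 -0.1  6.4] op 0.0639 t 13.93
[  205    90   147   207 21788] [557.8 -78. ] [90.2 57.8] 4.16
```

Call:
{"fn": "apply_moves", "kwargs": {"series": [{"dr": [0,0,0],"travel": [0,-0.3,0],"hand": -0.2},{"dr": [0,0,0],"travel": [0,-1,0],"hand": -0.2},{"dr": [0,0,0],"travel": [0,-2,0],"hand": -0.2},{"dr": [0,0,0],"travel": [0,-3.5,0],"hand": -0.2},{"dr": [0,0,0],"travel": [0,-5,0],"hand": -0.2},{"dr": [0,0,0],"travel": [0,-6,0],"hand": -0.2},{"dr": [0,0,0],"travel": [0,-6,0],"hand": -0.2},{"dr": [0,0,0],"travel": [0,-6,0],"hand": -0.2}]}}

```text
t: 14.65
tool_pos: [0.5939, -0.0745, 0.061]
tool_rot: [-1.571, -0.001, 0.104]
contact_force: [-0.0, 0.4, -0.9]
opening: 0.0639
```

```bash
python3 - <<'E'
from h import *
s=avg(3)
s=robot.state();a=robot.snapshot('wrist');C=cam('wrist',s);cv2.imwrite('pics/w9.png',a);delta((.593,-.0748,.0),5.9,0,s)
cover(a,C,s['tool_pos'][2]+.0016)
# interior contour corners
hsv=cv2.cvtColor(a,cv2.COLOR_BGR2HSV);m=((hsv[...,0]>75)&(hsv[...,0]<100)&(hsv[...,1]>45)).astype(np.uint8)
for w in ('w8','w9'):
  a=cv2.imread(f'pics/{w}.png');hsv=cv2.cvtColor(a,cv2.COLOR_BGR2HSV);m=((hsv[...,0]>70)&(hsv[...,0]<105)&(hsv[...,1]>35)).astype(np.uint8)
  c=max(cv2.findContours(m,0,1)[0],key=cv2.contourArea);q=cv2.approxPolyDP(cv2.convexHull(c),8,True).reshape(-1,2);print(w,q.tolist())
b=robot.snapshot('side')
cv2.imwrite('pics/c12.png',np.hstack([cv2.imread('pics/w9.png')[60:360,130:430],cv2.resize(b[130:260,230:360],(400,400))[:300]]))
E
```

```text
sd mm [0.25 0.05 0.48]
travel cm [-0.02  5.97 -0.05] dr [-0.04  0.04 -0.08] tool [ 0.5932 -0.0743  0.0597] F [-0.7 -0.5 -1.6] op 0.0635 t 14.8
[  206    94   146   207 15428] [558.  -77.4] [90.3 57.2] 5.43
w8 [[351, 96], [362, 123], [336, 296], [219, 296], [196, 138], [205, 95], [295, 81]]
w9 [[350, 95], [358, 153], [336, 296], [219, 296], [201, 136], [207, 95], [276, 81]]
```

```bash
python3 - <<'E'
from h import *
delta((.6787,-.1087,-.04),-4.4,0)
E
```

```text
travel cm [ 8.15  9.96 -4.31] dr [-0.04 10.34 -0.08] tool [ 0.5933 -0.0744  0.0597] F [ 0.2 -0.1  0.1] op 0.0637 t 14.9
```

Call:
{"fn": "apply_moves", "kwargs": {"series": [{"dr": [0,0,0],"travel": [1.5,0,-0.5],"hand": -0.2},{"dr": [0,2.5,0],"travel": [4,0,-2],"hand": -0.2},{"dr": [0,5,0],"travel": [6.5,0,-3.2],"hand": -0.2},{"dr": [0,8,0],"travel": [8,0.5,-4.3],"hand": -0.2},{"dr": [0,10.3,0],"travel": [8.15,2,-4.3],"hand": -0.2},{"dr": [0,10.3,0],"travel": [8.15,4,-4.3],"hand": -0.2},{"dr": [0,10.3,0],"travel": [8.15,6.5,-4.3],"hand": -0.2},{"dr": [0,10.3,0],"travel": [8.15,8.5,-4.3],"hand": -0.2},{"dr": [0,10.3,0],"travel": [8.15,9.7,-4.3],"hand": -0.2},{"dr": [0,10.3,0],"travel": [8.15,9.9,-4.3],"hand": -0.2},{"dr": [0,10.3,0],"travel": [8.15,9.9,-4.3],"hand": -0.2}]}}

```text
t: 15.82
tool_pos: [0.6789, -0.1087, -0.0391]
tool_rot: [-1.57, 0.001, -0.076]
contact_force: [1.0, -0.9, 0.2]
opening: 0.0639
```

```bash
python3 - <<'E'
from h import *
import json
s=avg(5)
s=robot.state();a=robot.snapshot('wrist');C=cam('wrist',s);cv2.imwrite('pics/w10.png',a);delta((.6787,-.1087,-.04),-4.4,0,s)
json.dump({k:np.array(v).tolist() for k,v in s.items()},open('s10.json','w'))
cover(a,C,s['tool_pos'][2]+.0016)
b=a.copy()
# predicted plate outline (blue) and box outer lip outline (red)
yw=np.radians(-4.4);u=np.array([np.cos(yw),np.sin(yw)]);n=np.array([-u[1],u[0]]);P=np.array(s['tool_pos'])
def rect(c,l,w,z,col):
    q=[np.r_[c+i*l*u+j*w*n,z] for i,j in [(-1,-1),(-1,1),(1,1),(1,-1)]]
    p=proj(q,C);print(np.round(p).tolist())
    for k in p: cv2.circle(b,(int(round(k[0])),int(round(k[1]))),1,col,-1)
rect(P[:2]-.0358*u,.05,.033,P[2]+.0016,(255,0,0));rect(np.array([.643,-.106]),.055,.031,-.062,(0,0,255))
cv2.imwrite('pics/c12.png',cv2.resize(b[70:310,170:390],(792,600),interpolation=cv2.INTER_CUBIC)[:,:])
E
```

```text
sd mm [0.42 0.09 0.75]
travel cm [-0.12  0.27  0.01] dr [-0.    0.04  0.09] tool [ 0.6799 -0.1089 -0.0373] F [ 0.4  0.  -0.8] op 0.0641 t 16.07
[  207    94   143   203 22770] [ 643.3 -105.9] [55.6 88.3] 85.61
[[189.0, 80.0], [363.0, 80.0], [346.0, 308.0], [206.0, 308.0]]
[[208.0, 72.0], [344.0, 72.0], [332.0, 286.0], [221.0, 286.0]]
```

View pics/c12.png

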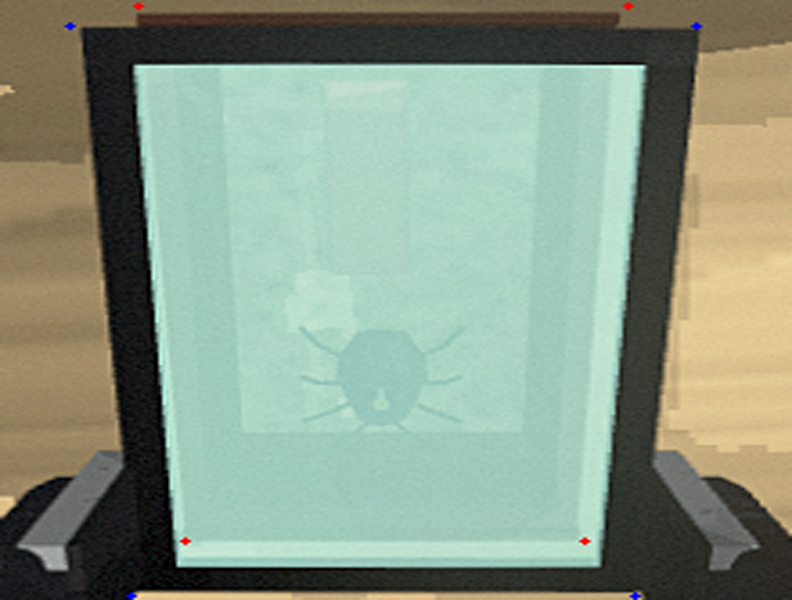

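Call:
{"fn": "apply_moves", "kwargs": {"series": [{"dr": [0,0,0],"travel": [-0.05,0.5,-0.13],"hand": -0.2},{"dr": [0,0,0],"travel": [-0.05,1.2,-0.13],"hand": -0.2},{"dr": [0,0,0],"travel": [-0.05,1.8,-0.13],"hand": -0.2},{"dr": [0,0,0],"travel": [-0.05,2.1,-0.13],"hand": -0.2},{"dr": [0,0,0],"travel": [-0.05,2.2,-0.13],"hand": -0.2},{"dr": [0,0,0],"travel": [-0.05,2.2,-0.13],"hand": -0.2},{"dr": [0,0,0],"travel": [-0.05,2.2,-0.13],"hand": -0.2}]}}

```text
t: 16.7
tool_pos: [0.6786, -0.11, -0.0606]
tool_rot: [-1.57, 0.0, -0.076]
contact_force: [-0.6, -0.5, -0.5]
opening: 0.0641
```

```bash
python3 - <<'E'
from h import *
s=avg(4);delta((.6793,-.1102,-.0636),-4.4,0,s)
a=robot.snapshot('wrist');cv2.imwrite('pics/w11.png',a)
# column profile along centre near end, to find box lip vs tape rows
g=a[60:110,240:320].mean(axis=(1));print(np.round(g).astype(int).tolist())
E
```

```text
sd mm [0.06 0.02 0.12]
travel cm [ 0.06  0.32 -0.01] dr [-0.02  0.04  0.01] tool [ 0.6788 -0.11   -0.0604] F [-0.2  0.2 -0.5] op 0.0638 t 16.85
[[76, 103, 118], [76, 103, 118], [77, 104, 119], [77, 105, 120], [79, 106, 121], [79, 107, 122], [80, 108, 123], [81, 108, 124], [82, 111, 126], [86, 116, 131], [64, 86, 102], [36, 47, 68], [41, 53, 73], [42, 55, 74], [42, 56, 76], [39, 49, 64], [36, 44, 52], [40, 50, 63], [42, 54, 71], [45, 58, 79], [44, 54, 64], [41, 43, 40], [43, 46, 41], [43, 46, 41], [44, 46, 42], [44, 47, 42], [44, 47, 42], [45, 48, 43], [45, 48, 43], [45, 48, 43], [46, 49, 44], [46, 49, 43], [46, 49, 43], [45, 48, 42], [36, 37, 34], [92, 99, 79], [216, 234, 185], [205, 223, 179], [201, 219, 176], [200, 218, 175], [200, 218, 175], [200, 218, 175], [200, 218, 175], [200, 217, 176], [200, 217, 176], [201, 217, 176], [201, 217, 177], [201, 217, 177], [201, 218, 177], [202, 218, 178]]
```

Call:
{"fn": "apply_moves", "kwargs": {"series": [{"dr": [0,0,0],"travel": [0.03,0.15,0],"hand": -0.2},{"dr": [0,0,0],"travel": [0.03,0.25,0],"hand": -0.2},{"dr": [0,0,0],"travel": [0.03,0.3,0],"hand": -0.2},{"dr": [0,0,0],"travel": [0.03,0.3,0],"hand": -0.2}]}}

```text
t: 17.28
tool_pos: [0.6791, -0.1101, -0.0628]
tool_rot: [-1.571, 0.0, -0.076]
contact_force: [-3.1, 0.2, 8.7]
opening: 0.064
```

Call:
{"fn": "apply_moves", "kwargs": {"series": [{"dr": [0,0,0],"travel": [0,0,0],"hand": -0.45},{"dr": [0,0,0],"travel": [0,0,0],"hand": -0.5},{"dr": [0,0,0],"travel": [0,0,0],"hand": -0.54},{"dr": [0,0,0],"travel": [0,0,0],"hand": -0.57},{"dr": [0,0,0],"travel": [0,0,0],"hand": -0.6},{"dr": [0,0,0],"travel": [0,0,0],"hand": -0.65},{"dr": [0,0,0],"travel": [0,0,0],"hand": -0.8},{"dr": [0,0,0],"travel": [0,0,0],"hand": -0.9},{"dr": [0,0,0],"travel": [0,0,0],"hand": -0.9}], "newtons": 20}}

```text
t: 18.03
tool_pos: [0.6789, -0.11, -0.0636]
tool_rot: [-1.57, 0.0, -0.076]
contact_force: [0.0, -0.1, -0.6]
opening: 0.0813
```

```bash
python3 - <<'E'
from h import *
s=robot.state();a=robot.snapshot('wrist');cv2.imwrite('pics/w12.png',a);C=cam('wrist',s)
delta((.679,-.11,.1),-4.4,0,s);cover(a,C,-.062)
print(np.round(a[60:105,240:320].mean(axis=1)).astype(int)[:,2].tolist())
E
```

```text
travel cm [ 1.000e-02 -1.636e+01  1.000e-02] dr [-0.02  0.04 -0.01] tool [ 0.6789 -0.11   -0.0636] F [ 0.  -0.1 -0.6] op 0.0813 t 18.03
[  206    94   144   205 25322] [ 642.9 -107.3] [56.5 89.3] 85.55
[115, 116, 117, 118, 119, 120, 121, 125, 108, 75, 70, 71, 72, 75, 53, 52, 65, 69, 74, 82, 73, 40, 38, 40, 41, 40, 41, 40, 41, 41, 41, 41, 42, 41, 35, 57, 144, 179, 172, 171, 170, 171, 171, 172, 172]
```

Call:
{"fn": "apply_moves", "kwargs": {"series": [{"dr": [0,0,0],"travel": [0,-1,0],"hand": -0.9},{"dr": [0,0,0],"travel": [0,-3,0],"hand": -0.9},{"dr": [0,0,0],"travel": [0,-6,0],"hand": -0.9},{"dr": [0,0,0],"travel": [0,-10,0],"hand": -0.9},{"dr": [0,0,0],"travel": [0,-14,0],"hand": -0.9},{"dr": [0,0,0],"travel": [-2,-16,0],"hand": -0.9},{"dr": [0,0,0],"travel": [-5,-18,0],"hand": -0.9},{"dr": [0,0,0],"travel": [-5,-18,0],"hand": -0.9},{"dr": [0,0,0],"travel": [-5,-18,0],"hand": -0.9},{"dr": [0,0,0],"travel": [-5,-18,0],"hand": -0.9}]}}

```text
t: 18.92
tool_pos: [0.6295, -0.1064, 0.1169]
tool_rot: [-1.571, -0.001, -0.076]
contact_force: [1.1, -0.2, -0.6]
opening: 0.0816
```

```bash
python3 - <<'E'
from h import *
s=avg(3);s=robot.state();a=robot.snapshot('wrist');cv2.imwrite('pics/w13.png',a);C=cam('wrist',s)
delta((.679,-.11,.1),-4.4,0,s);cover(a,C,-.062)
K=[(0,0)]
c=proj([.643,-.107,-.062],C)[0];print(c)
x0,y0=int(c[0])-70,int(c[1])-90
cv2.imwrite('pics/c13.png',cv2.resize(a[max(y0,0):y0+180,x0:x0+140],None,fx=3.3,fy=3.3,interpolation=cv2.INTER_CUBIC))
r=int(round(c[1]));q=int(round(c[0]))
print('row',r,q-50,a[r,q-50:q-20,2].tolist(),a[r,q+20:q+50,2].tolist())
print('col',r-75,a[r-75:r-30,q-8:q+8,2].mean(1).astype(int).tolist(),a[r+30:r+75,q-8:q+8,2].mean(1).astype(int).tolist())
E
```

```text
sd mm [0.03 0.03 0.44]
travel cm [4.98 1.55 0.  ] dr [-0.03  0.05 -0.06] tool [ 0.6294 -0.1062  0.1156] F [ 1.2 -0.   0.4] op 0.0815 t 19.07
[ 249  160   57   83 3980] [ 642.9 -106.7] [56.  87.9] 85.64
[276.95826714 202.72299614]
row 203 227 [159, 158, 161, 160, 160, 158, 158, 155, 161, 155, 159, 159, 154, 161, 159, 159, 160, 165, 173, 22, 30, 33, 41, 42, 135, 166, 157, 159, 168, 176] [171, 176, 174, 169, 155, 162, 166, 125, 42, 55, 56, 45, 84, 222, 208, 201, 203, 204, 202, 202, 203, 227, 226, 224, 226, 228, 225, 226, 225, 225]
col 128 [159, 148, 135, 120, 99, 109, 119, 123, 124, 129, 131, 131, 132, 131, 133, 134, 143, 73, 51, 57, 58, 58, 79, 79, 77, 90, 49, 44, 45, 45, 42, 24, 180, 180, 174, 175, 173, 173, 174, 174, 173, 173, 173, 173, 173] [159, 160, 160, 160, 159, 160, 159, 159, 165, 172, 44, 43, 46, 47, 47, 101, 74, 60, 69, 192, 224, 209, 201, 205, 216, 221, 223, 222, 219, 217, 217, 214, 208, 209, 218, 222, 219, 218, 219, 220, 219, 218, 215, 215, 214]
```

```bash
python3 -c "
from h import *
r=lambda q,n:[(np.round(x['bbox']).tolist(),round(x['confidence'],2)) for x in robot.spot_in(q,n)[:1]]
robot.snapshot('side');print([(q,r(q,'side')) for q in ('dish','vial','pin_block','pin_jar')])
print(robot.finish_job())"
```

```text
[('dish', [([216.0, 159.0, 31.0, 19.0], 0.66)]), ('vial', [([152.0, 253.0, 16.0, 30.0], 0.86)]), ('pin_block', [([265.0, 323.0, 55.0, 32.0], 0.8)]), ('pin_jar', [([366.0, 115.0, 21.0, 30.0], 0.78)])]
the job is handed in; nothing more can be done
None
```

The job is done and handed in at about 19 s of the 56 s allowed. I drew the cedar block out of the gap and stood it on the cork in the empty half of the box. Then I slid the cover flat on the desk until it overhung by about 38 mm. I gripped it by its long edges at the overhang and laid it on the box.

**Last checks**
- **Cedar:** a picture taken after I let go showed the block upright, clear of the untouched beetle.
- **Cover:** it lies at about -4.4° yaw, the same as the box. The gaps at the two end lips look equal to within about 1 mm. The sideways offset came out at about 0.2 mm, but from estimates only good to a millimetre or two.
- **Bystanders:** the dish, vial, pin block and pin jar are where they started, to within a few pixels. I did not re-check the probe or the slide boxes.

**What fell short**
- I had already used the 12 pictures allowed, so the cover's final position was checked from pixel values rather than by eye.
- The fingertips pressed the desk at about 30 N for a moment while I felt for its surface before sliding the cover.
- The box measured 1–2 mm short of its true size in the wrist camera, so for the final fit I compared the cover with the box in the same picture.

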